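# Load a pendant blank carrier under the engraving fixture's spring clip

## Task

Put one fingertip on the red press bar and hold the spring clip open, and meanwhile push the blue carrier with the gold pendant blank along its channel with the other fingertip, under the raised jaw and fully home against the end stop. Keep the bar down until the carrier is home, then let go so that the clip clamps it, and move clear. Only push the carrier, never lift it, and leave everything else on the bench where it is.

Things in the scene. Friction and masses are not known exactly. Their poses are not given: they have to be found in the camera images.
- fixture: Fixed grey base plate 220 x 170 x 8 mm with a steel bed. Origin on the table below the bed; +x is the push direction, +y left of it. Bed top 30 mm above the table, x -100 to +65, y -27 to +27 mm. Two guide rails 6 mm high (inner faces y = +-20, x -30 to +55 mm) form the channel. End stop: face at x = 55 mm, 16 mm above the bed
- hinge (a point): Middle of the clip's hinge barrel (10 mm thick, along the fixture's x), 36 mm left of the channel's middle line, 46 mm above the table, between two posts 12 mm wide and 52 mm high at fixture x = -100 and +60 mm. The two fingers can straddle barrel and posts
- home (a point): On the bed, where the carrier's origin lies when the carrier is home against the end stop: fixture x = 20 mm, y = 0, 30 mm above the table; axes as the fixture's
- carrier: Loose blue plate 70 (x) x 36 (y) x 10 (z) mm, about 80 g, gold disc on its rear half. Origin at the centre of its underside, +x towards the end stop; its rear edge, to be pushed, is at x = -35 mm. It starts on the bed in the channel, 28 to 45 mm short of home, its front edge not yet under the jaw
- clip (a joint): Spring clip angle, rad: 0 at rest (jaw about 6 mm over the bed, too low for the carrier), grows as the bar is pressed and the jaw rises; 0.28 at the hard stop, about 0.11 clamped on the carrier. Above 0.15 the carrier passes freely; 0.22 is a good working angle. Force on the bar: about 2.5 N at 0, 7.5 N at 0.22, 9 N at 0.28
- press_bar (a point): Red flat bar left of the bed, 100 mm along fixture x (-95 to +5 mm), 26 mm wide, 4 mm thick. This point is the centre of its top face, at fixture y = 70 mm. At rest tilted, outer edge up, centre 42 mm above the table; at clip 0.22 level and 34 mm high, so a second fingertip at that height in the channel meets the carrier's rear edge. The fingertip may slide along it
- jaw (a point): Red jaw block of the clip, 16 mm along x, over the middle of the channel at fixture x = 35 to 51 mm. This point is the centre of its underside
- ring_cone: bystander: small wooden ring cone, 44 mm wide foot, 62 mm tall, right of the fixture. Origin at the centre of its underside
- spare: bystander: spare empty carrier of dark wood, 70 x 36 x 10 mm, no gold disc, lying on the table right of the fixture. Origin at the centre of its underside
- jar: bystander: amber glass jar with brass cap, 44 mm wide, 50 mm tall. Origin at the centre of its underside
- bench_block: bystander: polished steel bench block, 60 x 60 x 20 mm, left of the fixture. Origin at the centre of its underside
- hammer: bystander: small hammer lying on the table, 200 mm long, right of the fixture
- dish: bystander: white ceramic dish, 70 mm wide, 22 mm tall. Origin at the centre of its underside
- weight: bystander: small knobbed brass weight, 26 mm wide, 36 mm tall, standing on the fixture's base plate behind the end stop. Origin at the centre of its underside
Mind the look-alikes: they are no part of the job. There is more than one size of the carrier; the one meant has the size given above.

How it is judged:
On the way, in this order (a step that is already met when the one before it is completed fails the run):
1. a fingertip holds the press bar down and the jaw is raised clear, the carrier not yet under it (value of joint clip above 0.14 rad and contact force between the fingers and clip above 0.5 N and x of carrier in the frame of home below -0.021 m), for 0.1 s.
2. with the bar held down, a fingertip pushes the carrier in under the jaw (value of joint clip above 0.12 rad and contact force between the fingers and clip above 0.5 N and contact force between the fingers and carrier above 0.05 N and x of carrier in the frame of home above -0.018 m).
3. the carrier is home while the bar is still held down (value of joint clip above 0.12 rad and contact force between the fingers and clip above 0.5 N and x of carrier in the frame of home above -0.003 m), for 0.1 s.
At the end, for the whole second after the job is handed in: The carrier lies flat and still on the bed within 3.5 mm of the end stop, and the released clip's jaw presses on it with at least 1.5 N (x of carrier in the frame of home between -0.0035 and 0.003 m and y of carrier in the frame of home between -0.004 and 0.004 m and z of carrier in the frame of home between -0.002 and 0.002 m and contact force between clip and carrier above 1.5 N and value of joint clip between 0.08 and 0.135 rad and linear speed of carrier below 0.01 m/s and angle between carrier's own z axis and vertical below 0.05 rad); the robot touches nothing.
It fails at once if the carrier is lifted off the bed or tipped (z of carrier in the frame of home above 0.005 m or angle between carrier's own z axis and vertical above 0.15 rad).
It fails at once if a bystander is moved more than 15 mm (distance of any of ring_cone, spare, jar, bench_block, hammer, dish, weight from where it was at the start of the episode above 0.015 m).
It also fails if it takes over 48 s, if anything falls off the work surface, if the arm or the gripper's body presses on something with over 40 N, if the wrist force passes 120 N, or if a joint passes its speed limit or range.

## Robot

A 7-joint arm with a two-finger parallel gripper is mounted at the origin on the work surface. World frame = base frame: x ahead of the robot, y to its left, z up, the work surface at z = 0. Lengths are in m, angles in rad, forces in N, time in s.
With the tool pointing down it reaches from about 0.35 to 0.9 m from the base axis. Payload 8.1 kg.
Tool frame: the origin (TCP) lies between the finger pads; the fingertips stand 11 mm ahead of it and the grasp point (between the pads) lies 8 mm behind it; z points along the fingers, y is the line along which they close (so a half turn about z gives the same grasp; the last joint's range is limited). The gripper opens to 92 mm and grips with 3 to 60 N. Pads are 19 mm wide; open, the fingers measure 130 mm over their backs; the gripper's body (75 mm by 190 mm) begins 47 mm behind the grasp point.
Start: joints at [-1.375, 0.434, 0.025, 1.573, -0.012, 1.134, -0.075], TCP at [0.184, 0.597, 0.238] pointing down, gripper open.
Joint ranges: [-2.62, 2.62], [-0.44, 2.09], [-1.27, 1.32], [0.08, 2.57], [-1.32, 4.46], [0.12, 2], [-2.74, 2.74]. Speed limits (rad/s): [2.22, 2.22, 3.01, 3.01, 3.14, 3.14, 3.14].

## Interface

Orientations are given as a rotation vector (axis times angle).
In Python, from cell import observe, get_image, camera_params, sign_off gives the robot as it stands.
- The arm moves only by the shell command python3 -m pendant 'ROWS' [FORCE]. ROWS is JSON, one flat list of numbers, 7 for each row, row after row: the shift along the tool's x, y, z in m, then the turn, a rotation vector about the tool's x, y, z in rad, then the finger opening in m, from 0 to 0.0918. In form: [dx, dy, dz, rx, ry, rz, jaw, dx, dy, dz, rx, ry, rz, jaw, ...]. A call has 1 to 10 rows; each row shifts and turns the commanded pose from where the row before left it, along the tool's axes as they then stand; what a row does not reach is not made up. A row lasts 1/8 s, in which the tool goes at most 62.5 mm and 10.7 degrees, less where a joint would pass 70% of its speed; a pose out of reach is approached as far as the arm can. A call is refused whole if a number of a shift passes 0.0625 or a number of a turn 0.188, either way. A call with a gripper value outside its range is refused whole. The fingers move at their own pace and stop on an object; FORCE is the grip in N (left out, the last holds). Time passes only in rows, so rows that do not move let the fingers close. It gives the time, the measured TCP pose, the force, the opening and the grip force at its end, in the units of the state.
- observe(): the state, without advancing time (a new reading comes with each control period).
- get_image(name): name is "scene" or "top" or "wrist"; returns the picture (480x640x3 uint8, red, green, blue); there is no depth.
- camera_params(name): a dict with "intrinsics" (3x3 intrinsics, pixels), "eye" and "rotation" of the camera in the world; the wrist camera has in their place "T_tool_cam" (4x4, takes a point from camera to tool coordinates, whose origin is the TCP and whose axes are the flange's). Camera axes: x right, y down, z forward; pixel columns grow to the right and rows downward; lengths in m; the calibration is good to about 2 mm. A picture is of the moment at which its call begins: read the wrist's pose just before it. camera_params takes no time and is no camera call.
- sign_off(): hands the job in; it is judged then, once.
The state is a dict: "clock": time; "joints": joint angles; "dq": joint speeds; "joint_efforts": joint torques, N m; "position": TCP position; "ee_rot": TCP orientation; "force": force on the tool from outside, world axes, zero at the start; "ft_torque": the same for the moment, N m; "width": opening from 0.0 (shut) to 1.0 (fully open); "gripper_force": force on a finger pad.
Only numpy, scipy, OpenCV 4.12 (cv2) and the standard library are available. Lean on these libraries where they do the work, as an engineer would, in place of code of your own. Each camera call takes 0.05 s, during which the arm holds its last target. There are 200 camera calls.

## Working session

There is one attempt and no reset: what is moved stays moved. The work goes in short steps, Python scripts to look and compute and a shell command to move; the robot and the scene stay as the last step left them, time stands still between calls to the robot, and variables do not carry over. Pictures are saved under pics/ and viewed, at most 10 in all, crops included, and the job is handed in when it is done.

```bash
mkdir -p pics; ls; python3 - <<'E'
from cell import *
import cv2,numpy as np
np.set_printoptions(precision=4,suppress=True)
o=observe();print(o)
for n in("scene","top","wrist"):
    c=camera_params(n);print(n,c)
a=get_image("top");b=get_image("scene")
cv2.imwrite("pics/top0.png",a[...,::-1]);cv2.imwrite("pics/scene0.png",b[...,::-1])
E
```

```text
pics
{'clock': 0.0, 'joints': array([-1.3746,  0.4352,  0.025 ,  1.5741, -0.0116,  1.134 , -0.0751]), 'dq': array([-0.0007, -0.0006,  0.    , -0.0008,  0.0014,  0.0005,  0.0006]), 'joint_efforts': array([ -0.0026, -66.786 ,   0.9835, -31.4462,  -0.0608,   0.0431,
         0.0001]), 'position': array([0.1839, 0.5968, 0.2369]), 'ee_rot': array([-0.4677, -3.1065,  0.0025]), 'force': array([ 0.4512, -0.5758,  0.4699]), 'ft_torque': array([0.0098, 0.0719, 0.065 ]), 'gripper_force': 0.0, 'width': 0.9991280136961022}
scene {'intrinsics': array([[610.7308,   0.    , 316.9135],
       [  0.    , 610.7308, 235.4393],
       [  0.    ,   0.    ,   1.    ]]), 'eye': array([ 0.921 , -0.3621,  0.83  ]), 'rotation': array([-2.3592, -0.9731,  0.2904])}
top {'intrinsics': array([[515.5198,   0.    , 330.1469],
       [  0.    , 515.5198, 243.1748],
       [  0.    ,   0.    ,   1.    ]]), 'eye': array([0.4302, 0.0123, 0.9519]), 'rotation': array([-2.1482,  2.1215, -0.1599])}
wrist {'intrinsics': array([[384.5098,   0.    , 320.8627],
       [  0.    , 384.5098, 236.41  ],
       [  0.    ,   0.    ,   1.    ]]), 'T_tool_cam': array([[ 0.0004, -0.969 , -0.247 ,  0.0662],
       [ 1.    ,  0.0005, -0.0006, -0.0004],
       [ 0.0007, -0.247 ,  0.969 , -0.1471],
       [ 0.    ,  0.    ,  0.    ,  1.    ]])}
```

View pics/top0.png

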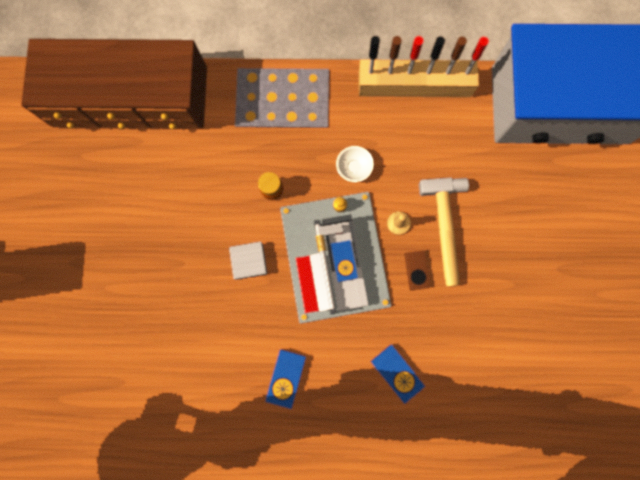

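View pics/scene0.png

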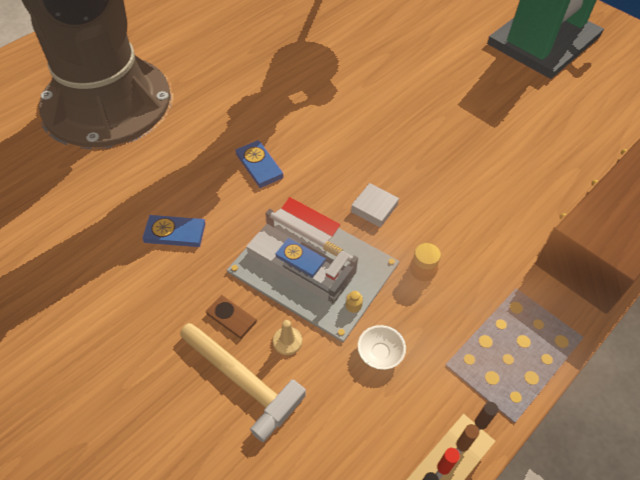

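The top view shows the grey fixture around (335,257), with its push direction up the image. The carrier with the gold disc is at (345,258) in the channel, the red bar at (308,285) and the brass weight at (340,203). Look-alikes are the blue carriers at (287,378) and (400,373), which lie on the table, and the dark wooden spare at (418,270). The one meant is at (345,258), because it is the only one on the bed.

```bash
cat > h.py <<'E'
import numpy as np,cv2
from scipy.spatial.transform import Rotation as R
from cell import *
np.set_printoptions(precision=4,suppress=True)
def cam(n,o=None):
    c=camera_params(n)
    if n!="wrist": return c["intrinsics"],np.array(c["eye"]),R.from_rotvec(c["rotation"]).as_matrix()
    T=np.eye(4);T[:3,:3]=R.from_rotvec(o["ee_rot"]).as_matrix();T[:3,3]=o["position"]
    T=T@c["T_tool_cam"];return c["intrinsics"],T[:3,3],T[:3,:3]
def ray(C,uv,z):
    K,e,M=C;d=(M@np.linalg.inv(K)@np.c_[np.atleast_2d(uv),np.ones(len(np.atleast_2d(uv)))].T).T
    return e+d*((z-e[2])/d[:,2])[:,None]
def proj(C,P):
    K,e,M=C;q=(K@M.T@(np.atleast_2d(P)-e).T).T;return q[:,:2]/q[:,2:]
def blob(im,lo,hi,box):
    h=cv2.cvtColor(im,cv2.COLOR_RGB2HSV);m=cv2.inRange(h,lo,hi);k=np.zeros_like(m);x0,y0,x1,y1=box;k[y0:y1,x0:x1]=m[y0:y1,x0:x1]
    c=max(cv2.findContours(k,0,2)[0],key=cv2.contourArea);return k,c
E
python3 - <<'E'
from h import *
im=cv2.imread("pics/top0.png")[...,::-1];C=cam("top")
# plate corner screws (rough pixels read off), base top 8 mm
print(ray(C,[[287,211],[365,197],[386,302],[304,317]],.010))
k,c=blob(im,(0,150,120),(6,255,255),(270,240,335,325));r=cv2.minAreaRect(c);b=ray(C,cv2.boxPoints(r),.042);print("red",r,b,b.mean(0),np.linalg.norm(b-np.roll(b,1,0),axis=1))
k,c=blob(im,(105,150,60),(125,255,255),(320,215,375,300));r=cv2.minAreaRect(c);b=ray(C,cv2.boxPoints(r),.040);print("blue",r,b,b.mean(0),np.linalg.norm(b-np.roll(b,1,0),axis=1))
cr=im[180:335,265:405];cv2.imwrite("pics/crop1.png",cv2.resize(cr,None,fx=3.8,fy=3.8,interpolation=2)[...,::-1])
E
```

```text
[[ 0.6405  0.1032  0.01  ]
 [ 0.6691 -0.0426  0.01  ]
 [ 0.4736 -0.0812  0.01  ]
 [ 0.4447  0.0672  0.01  ]]
red ((306.729736328125, 283.87835693359375), (55.89564895629883, 13.316315650939941), 80.53767395019531) [[0.5491 0.0826 0.042 ]
 [0.5533 0.0593 0.042 ]
 [0.4561 0.0413 0.042 ]
 [0.452  0.0642 0.042 ]] [0.5026 0.0618 0.042 ] [0.0988 0.0237 0.0989 0.0233]
blue ((342.36328125, 253.90701293945312), (23.342235565185547, 18.991878509521484), 79.2156982421875) [[ 0.5739  0.0201  0.04  ]
 [ 0.5807 -0.0133  0.04  ]
 [ 0.5395 -0.0213  0.04  ]
 [ 0.5327  0.0118  0.04  ]] [ 0.5567 -0.0007  0.04  ] [0.042  0.034  0.042  0.0338]
```

View pics/crop1.png

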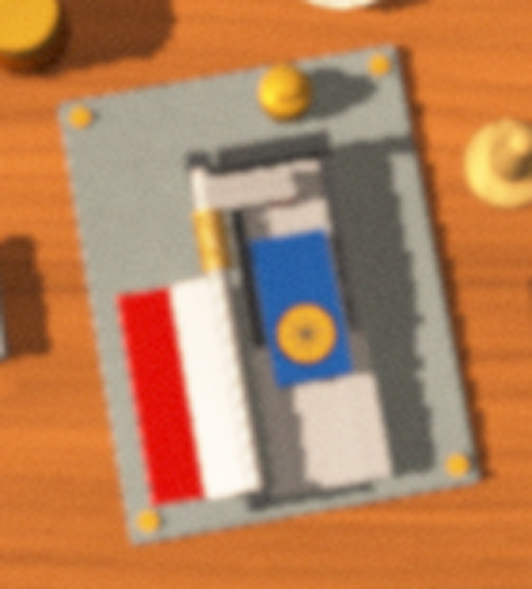

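The crop confirms the blue carrier with its gold disc in the channel, 36 mm wide. Its rear edge is near the top-view pixel (348,280). The estimated pose is fixture origin (0.560, 0.001), yaw 0.186, carrier x about -18 mm and y about -1 mm, which all agrees with the given sizes. I'll turn the tool and move over it.

```bash
python3 -m pendant '[0,0,0,0,0,-0.121,0.056, 0,0,0,0,0,-0.121,0.056, 0,0,0,0,0,-0.121,0.056, 0,0,0,0,0,-0.121,0.056, -0.012,-0.04,0,0,0,0,0.056, -0.012,-0.04,0,0,0,0,0.056]'; python3 -c "
from h import *
print(observe())"
```

```text
clock: 0.85
position: [0.2225, 0.522, 0.2371]
ee_rot: [0.292, -3.128, 0.002]
force: [0.2, 0.3, 0.4]
width: 0.606
gripper_force: 0.0
{'clock': 0.85, 'joints': array([-1.2043,  0.3466, -0.0771,  1.7109,  0.0296,  1.0862,  0.466 ]), 'dq': array([ 0.4006, -0.3611,  0.0461,  0.5474, -0.0393, -0.1892,  0.4224]), 'joint_efforts': array([ -5.247 , -55.9312,  -1.9487, -32.0634,  -0.1768,   0.5024,
        -0.9244]), 'position': array([0.2225, 0.522 , 0.2371]), 'ee_rot': array([ 0.2916, -3.1276,  0.0015]), 'force': array([0.1719, 0.315 , 0.3534]), 'ft_torque': array([ 0.0129, -0.0297, -0.0419]), 'gripper_force': 0.0, 'width': 0.6060146232348088}
```

```bash
python3 -m pendant '[-0.0143,-0.049,0,0,0,0,0.056, -0.0143,-0.049,0,0,0,0,0.056, -0.0143,-0.049,0,0,0,0,0.056, -0.0143,-0.049,0,0,0,0,0.056, -0.0143,-0.049,0,0,0,0,0.056, -0.0143,-0.049,0,0,0,0,0.056, -0.0143,-0.049,0,0,0,0,0.056, -0.0143,-0.049,0,0,0,0,0.056, -0.0143,-0.049,0,0,0,0,0.056, -0.0143,-0.049,0,0,0,0,0.056]'; python3 -m pendant '[-0.0143,-0.049,0,0,0,0,0.056, 0,0,0,0,0,0,0.056, 0,0,0,0,0,0,0.056, 0,0,0,0,0,0,0.056]'
cat > look.py <<'E'
import sys
from h import *
o=observe();im=get_image("wrist");C=cam("wrist",o)
cv2.imwrite(f"pics/{sys.argv[1]}.png",im[...,::-1])
th=.186;X=np.array([np.cos(th),np.sin(th)]);Y=np.array([-X[1],X[0]]);O=np.array([.5597,.0013])
def fx(p): d=np.atleast_2d(p)[:,:2]-O;return np.c_[d@X,d@Y]*1000
print("tcp fixture mm",fx(o["position"]),o["position"][2],o["joints"])
M=R.from_rotvec(o["ee_rot"]).as_matrix();print("tool yaw of y",np.arctan2(M[1,1],M[0,1])-np.pi/2,"z",M[:,2])
for n,lo,hi,z in(("red",(0,150,90),(6,255,255),.042),("blue",(105,150,50),(125,255,255),.04)):
    k,c=blob(im,lo,hi,(0,0,640,480));r=cv2.minAreaRect(c);b=ray(C,cv2.boxPoints(r),z);print(n,r[0],fx(b).tolist(),fx(b.mean(0)))
E
python3 look.py w1
```

```text
clock: 2.1
position: [0.4534, 0.0662, 0.2377]
ee_rot: [0.291, -3.128, -0.0]
force: [1.8, 0.3, -0.7]
width: 0.612
gripper_force: 0.0
clock: 2.6
position: [0.4756, 0.0236, 0.2376]
ee_rot: [0.294, -3.127, -0.001]
force: [0.4, 0.1, 0.6]
width: 0.613
gripper_force: 0.0
tcp fixture mm [[-78.5373  37.4643]] 0.23755825928621638 [-0.4032  0.1891  0.2859  1.9404 -0.0628  1.021   1.6688]
tool yaw of y 0.18732986116904726 z [-0.0006  0.0004 -1.    ]
red (355.38397216796875, 247.4279022216797) [[3.8226429747614357, 56.900246121741624], [-95.37043489353523, 56.86648061829929], [-95.04142483896969, 80.46279892740746], [4.200890726407799, 82.17018621146178]] [[-45.5971  69.0999]]
blue (430.60003662109375, 71.29999542236328) [[-169.01043996404636, 89.2447304630341], [-245.6492929576125, 126.3236398650399], [-228.59401621879383, 165.72566204320304], [-149.79425847042037, 130.54901534858539]] [[-198.262   127.9608]]
```

View pics/w1.png

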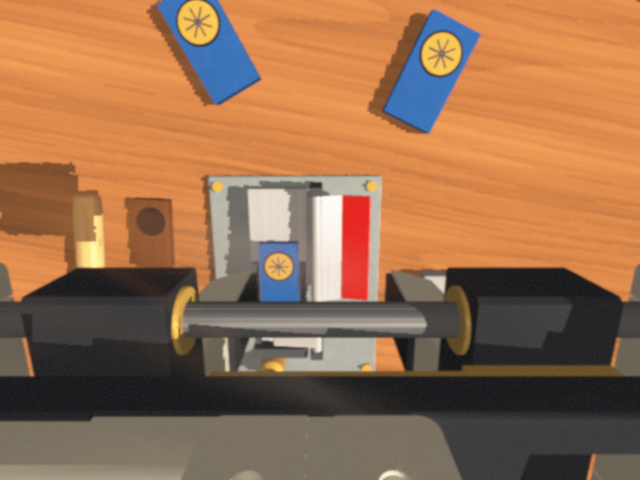

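The wrist view shows the red bar at (355,247), the carrier's rear edge at (279,242), both fingers astride the hinge, and the look-alike blue carriers far behind. The bar maps to fixture (-45.6, 69.1), against (-45, 70) expected, so the pose holds. I'll shift y by -2.5 mm, descend above the bar, then press.

```bash
python3 - <<'E'
from h import *
o=observe();C=cam("wrist",o);p=ray(C,[[279,242],[260,242],[298,242]],.04)[:,:2]-[.5597,.0013]
X=np.array([.9828,.1849]);print(p@X,p@[-.1849,.9828])
E
python3 -m pendant '[0,-0.0025,0.03,0,0,0,0.056, 0,0,0.04,0,0,0,0.056, 0,0,0.04,0,0,0,0.056, 0,0,0.035,0,0,0,0.056, 0,0,0.02,0,0,0,0.056, 0,0,0,0,0,0,0.056, 0,0,0,0,0,0,0.056]'
```

```text
[-0.0517 -0.0516 -0.0517] [-0.0018 -0.0194  0.0158]
clock: 3.52
position: [0.477, 0.0203, 0.0735]
ee_rot: [-0.292, 3.127, 0.0]
force: [0.1, 0.1, -0.1]
width: 0.608
gripper_force: 0.0
```

```bash
python3 -m pendant '[0,0,0.006,0,0,0,0.056, 0,0,0.006,0,0,0,0.056, 0,0,0.004,0,0,0,0.056, 0,0,0,0,0,0,0.056]'; python3 -m pendant '[0,0,0.004,0,0,0,0.056, 0,0,0.003,0,0,0,0.056, 0,0,0,0,0,0,0.056, 0,0,0,0,0,0,0.056]'
```

```text
clock: 4.03
position: [0.4764, 0.0197, 0.0564]
ee_rot: [0.29, -3.128, 0.0]
force: [-0.3, -0.8, 0.3]
width: 0.61
gripper_force: 0.0
clock: 4.53
position: [0.4769, 0.0196, 0.0499]
ee_rot: [-0.29, 3.128, -0.0]
force: [0.9, -1.7, 4.6]
width: 0.612
gripper_force: 2.3
```

```bash
python3 -m pendant '[0,0,0.003,0,0,0,0.056, 0,0,0.002,0,0,0,0.056, 0,0,0,0,0,0,0.056, 0,0,0,0,0,0,0.056]'; python3 look.py w2; python3 -c "
from h import *
cv2.imwrite('pics/s2.png',cv2.resize(get_image('scene')[150:350,200:450],None,fx=3,fy=3)[...,::-1])"
```

```text
clock: 5.03
position: [0.4772, 0.0185, 0.0453]
ee_rot: [-0.288, 3.127, -0.002]
force: [-1.0, -6.9, 10.8]
width: 0.61
gripper_force: 5.4
tcp fixture mm [[-77.9002  32.1324]] 0.04531687160553388 [-0.3169  0.4729  0.2175  2.1399 -0.1886  0.5451  1.7936]
tool yaw of y 0.18375632527533803 z [ 0.0013 -0.001  -1.    ]
red (401.0, 278.0) [[-98.09026720753593, 52.70299539962801], [-98.0606207227522, 76.38488184270956], [-77.79708087561212, 77.77095560001962], [-77.82110189073607, 53.33277574942604]] [[-87.9423  65.0479]]
blue (543.8863525390625, 39.59284973144531) [[-165.4380201550767, 82.56574754227142], [-207.92311576945002, 102.62737333215601], [-191.4033863260117, 141.1058325921338], [-146.15101092859686, 123.57496939295437]] [[-177.7289  112.4685]]
```

View pics/s2.png

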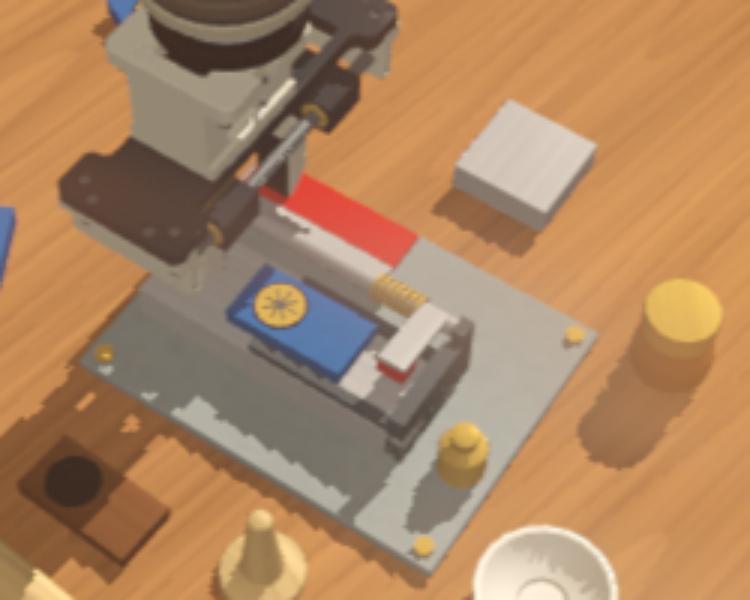

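The scene crop shows the red jaw raised at (395,370), the carrier's front edge still short of it, and the bar pressed level. The tip is at 34 mm, so I'll push now.

```bash
python3 -m pendant '[-0.004,0,0,0,0,0,0.056, -0.004,0,0,0,0,0,0.056, -0.004,0,0,0,0,0,0.056, -0.004,0,0,0,0,0,0.056, -0.004,0,0,0,0,0,0.056, -0.004,0,0,0,0,0,0.056, -0.004,0,0,0,0,0,0.056, 0,0,0,0,0,0,0.056]';python3 look.py w3|head -2; python3 -c "
from h import *
cv2.imwrite('pics/s3.png',cv2.resize(get_image('scene')[150:350,200:450],None,fx=3,fy=3)[...,::-1])"
```

```text
clock: 6.12
position: [0.5019, 0.025, 0.0444]
ee_rot: [0.291, -3.124, -0.001]
force: [-5.9, -0.6, 9.1]
width: 0.611
gripper_force: 4.4
tcp fixture mm [[-52.4322  33.9835]] 0.04440576940394046 [-0.3177  0.5049  0.2171  2.0764 -0.1915  0.583   1.7903]
tool yaw of y 0.1856148573948202 z [-0.0043  0.     -1.    ]
```

View pics/s3.png

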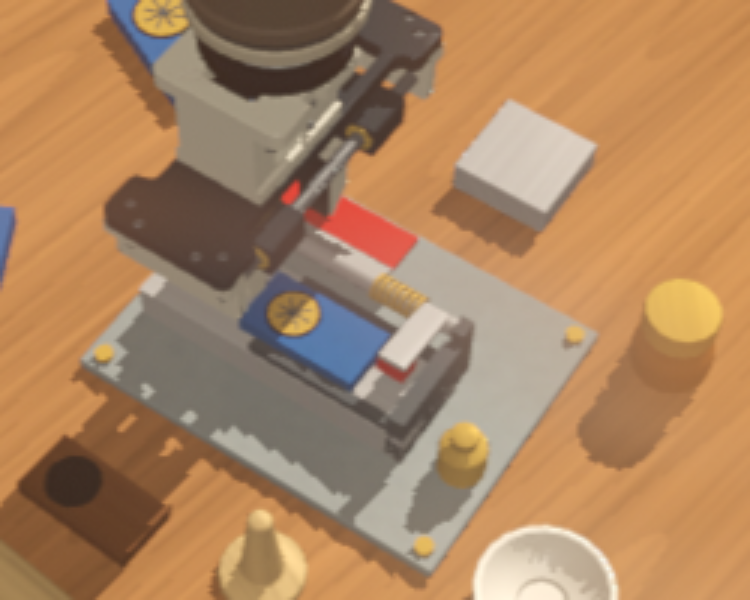

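The carrier, with its disc now at (293,313), moved about 8 mm and the jaw is still raised, so I'll keep pushing.

```bash
python3 -m pendant '[-0.004,0,0,0,0,0,0.056, -0.004,0,0,0,0,0,0.056, -0.004,0,0,0,0,0,0.056, -0.004,0,0,0,0,0,0.056, -0.004,0,0,0,0,0,0.056, -0.004,0,0,0,0,0,0.056, -0.002,0,0,0,0,0,0.056, 0,0,0,0,0,0,0.056]';python3 look.py w4|head -2;  python3 -m pendant '[-0.002,0,0,0,0,0,0.056, -0.002,0,0,0,0,0,0.056, -0.001,0,0,0,0,0,0.056, 0,0,0,0,0,0,0.056]';python3 look.py w5|head -2
```

```text
clock: 7.22
position: [0.5273, 0.0297, 0.0444]
ee_rot: [0.291, -3.124, -0.001]
force: [-6.9, -1.3, 9.0]
width: 0.61
gripper_force: 4.7
tcp fixture mm [[-26.5815  33.919 ]] 0.044397458179668725 [-0.3174  0.5344  0.2189  2.0144 -0.1934  0.6167  1.787 ]
tool yaw of y 0.18552837715633497 z [-0.0045 -0.     -1.    ]
clock: 7.78
position: [0.5284, 0.0297, 0.0439]
ee_rot: [0.288, -3.117, -0.001]
force: [-17.4, -3.2, 18.7]
width: 0.609
gripper_force: 10.2
tcp fixture mm [[-25.464   33.7372]] 0.043915292279203454 [-0.317   0.5394  0.2198  2.0059 -0.1934  0.6273  1.7861]
tool yaw of y 0.18432691795290945 z [-0.0113 -0.0007 -0.9999]
```

```bash
python3 -m pendant '[0,0,0,0,0,0,0.056, 0,0,0,0,0,0,0.056]'; python3 -c "
from h import *
cv2.imwrite('pics/s5.png',cv2.resize(get_image('scene')[150:350,200:450],None,fx=3,fy=3)[...,::-1])"
```

```text
clock: 8.07
position: [0.5284, 0.0298, 0.0439]
ee_rot: [0.288, -3.117, -0.001]
force: [-17.2, -2.8, 19.1]
width: 0.61
gripper_force: 10.1
```

View pics/s5.png

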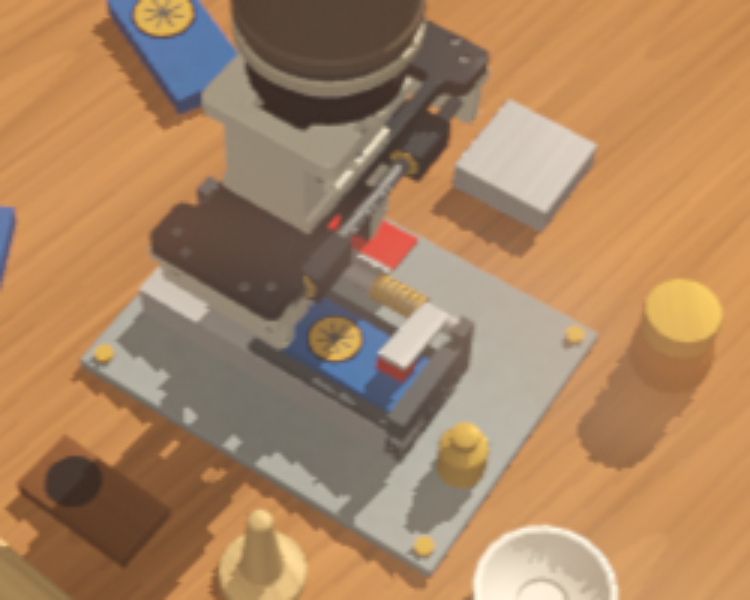

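The carrier is against the end stop, with its front under the raised jaw at (395,365) and its disc at (335,340). I'll back the finger off first, so it doesn't drag the rear edge up, and then rise.

```bash
python3 -m pendant '[0.003,0,0,0,0,0,0.056, 0.003,0,0,0,0,0,0.056, 0.004,0,0,0,0,0,0.056, 0.004,0,0,0,0,0,0.056, 0,0,0,0,0,0,0.056]'; python3 -m pendant '[0,0,-0.003,0,0,0,0.056, 0,0,-0.004,0,0,0,0.056, 0,0,-0.004,0,0,0,0.056, 0,0,-0.006,0,0,0,0.056, 0,0,-0.02,0,0,0,0.056, 0,0,-0.04,0,0,0,0.056, 0.03,0,-0.05,0,0,0,0.056, 0.05,0,-0.05,0,0,0,0.056, 0.05,0,0,0,0,0,0.056, 0,0,0,0,0,0,0.056]'; python3 -m pendant '[0.04,0,0,0,0,0,0.056, 0,0,0,0,0,0,0.056, 0,0,0,0,0,0,0.056]';python3 -c "
from h import *
cv2.imwrite('pics/s6.png',cv2.resize(get_image('scene')[150:350,200:450],None,fx=3,fy=3)[...,::-1])"
```

```text
clock: 8.75
position: [0.5232, 0.0291, 0.0459]
ee_rot: [-0.29, 3.123, 0.001]
force: [4.0, 1.0, 7.9]
width: 0.614
gripper_force: 3.6
clock: 10.0
position: [0.3953, 0.0045, 0.2162]
ee_rot: [0.289, -3.127, -0.002]
force: [0.3, 0.6, -0.5]
width: 0.614
gripper_force: 0.0
clock: 10.38
position: [0.3604, -0.0019, 0.2162]
ee_rot: [-0.29, 3.127, 0.0]
force: [0.3, 0.1, 0.3]
width: 0.607
gripper_force: 0.0
```

View pics/s6.png

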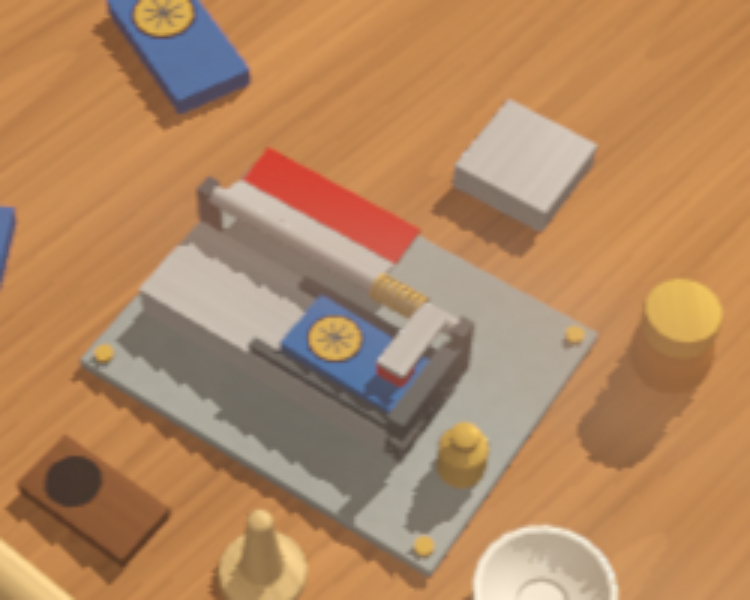

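The carrier's disc is unchanged at (335,340), so it is still at the stop. The jaw is down on it at (395,370), and the arm is clear.

```bash
python3 -c "
from cell import *
print(sign_off())"
```

```text
the job is handed in; nothing more can be done
None
```

I pushed the carrier home against the end stop with the bar held down, released the clip so its jaw clamped the carrier, moved the arm clear and handed the job in at about 10.4 s; the hand-in returned no verdict.

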